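# Sort the tag tins by weight

## Task

Two closed tag tins with black lids and blue bands have come back to the intake desk; each may be full or used up, and they look alike, so lift each one to feel how heavy it is. Stand every full (heavy) tin upright in the green tray and every used-up (light) tin upright in the red tray, and let go.

Things in the scene. Friction and masses are not known exactly. Their poses are not given: they have to be found in the camera images.
- tin_a_center (a point): closed metal tin, blue band, black lid, 54 mm diameter, 80 mm tall, upright on the desk; one of two alike, each full or used up (both may be the same). Full of metal tags 0.50 to 0.75 kg, used up 0.13 to 0.16 kg: only felt when lifted. Contents have 2 mm play, stay inside. Point: the tin's centre, on its axis, 40 mm above its underside; z up. Yellow-lidded tins nearby are not part of the job.
- tin_b_center (a point): closed metal tin, blue band, black lid, 54 mm diameter, 80 mm tall, upright on the desk; one of two alike, each full or used up (both may be the same). Full of metal tags 0.50 to 0.75 kg, used up 0.13 to 0.16 kg: only felt when lifted. Contents have 2 mm play, stay inside. Point: the tin's centre, on its axis, 40 mm above its underside; z up. Yellow-lidded tins nearby are not part of the job.
- tray_full: open green plastic tray for the full, heavy tins, fixed, on the left or the right; 150 mm (its x) by 210 mm (its y) outside, 30 mm high, walls and floor 5 mm thick; room for two tins side by side along its y, 45 mm either side of the middle. Origin: centre of its underside, at desk height; z up.
- tray_used: open red plastic tray for the used-up, light tins, fixed, on the left or the right; 150 mm (its x) by 210 mm (its y) outside, 30 mm high, walls and floor 5 mm thick; room for two tins side by side along its y, 45 mm either side of the middle. Origin: centre of its underside, at desk height; z up.

How it is judged:
By the outcome, as a careful person would: the job done as asked, in the order asked, and still so for the second after the job is handed in, with the robot touching nothing.
It also fails if it takes over 58 s, if anything falls off the work surface, if the arm or the gripper's body presses on something with over 40 N, if the wrist force passes 120 N, or if a joint passes its speed limit or range.

## Robot

A 6-joint arm with a two-finger parallel gripper is mounted at the origin on the work surface. World frame = base frame: x ahead of the robot, y to its left, z up, the work surface at z = 0. Lengths are in m, angles in degrees, forces in N, time in s.
With the tool pointing down it reaches from about 0.4 to 0.825 m from the base axis. Payload 7 kg.
Tool frame: the origin (TCP) lies where the fingers leave the gripper's body, on its centre line; the fingertips stand 66 mm ahead of it and the grasp point (between the pads) lies 47 mm ahead of it; z points along the fingers, y is the direction in which the jaws open and shut (so a half turn about z gives the same grasp; the last joint's range is limited). The gripper opens to 88 mm and grips with 3 to 60 N. Pads are 19 mm wide; open, the fingers measure 130 mm over their backs; the gripper's body (78 mm by 193 mm) begins 47 mm behind the grasp point.
Start: joints at [-57.29, 20.546, 0.682, 0, -70.136, -16.507], TCP at [0.188, -0.648, 0.292] pointing down, gripper open.
Joint ranges: [-176.03, 176.03], [-82.01, 121.73], [-58.28, 71.71], [-173.87, 95.51], [-174.79, -0.11], [-173.66, 173.66]. Speed limits (degrees/s): [136.94, 136.94, 172.46, 180, 180, 180].

## Interface

Orientations are given as [roll, pitch, yaw] about the fixed x, y, z axes, in that order (R = Rz(yaw) Ry(pitch) Rx(roll)).
In Python, from plant import get_obs, snapshot, close_job gives the robot as it stands.
- The arm moves only by the tool play_rows, never from a script. Its argument "series" is a list of rows, each a list of 5 numbers: the opening in per cent of the stroke, from 0 (shut) to 100 (fully open), then the shift along the tool's x, y, z in m, then the turn about the tool's z in degrees. In form: [[jaw, dx, dy, dz, spin], ...]. A call has 1 to 10 rows; each row is the pose to reach, as a shift and turn from the pose commanded when the call began, along the tool's axes at that moment; what a row does not reach only later rows make up. A row lasts 1/10 s, in which the tool goes at most 50 mm and 8.59 degrees, less where a joint would pass 70% of its speed; a pose out of reach is approached as far as the arm can. A call with a gripper value outside its range is refused whole. The fingers move at their own pace and stop on an object; the grip force is fixed at half the most. Time passes only in rows, so rows that repeat a pose let the fingers close. It gives the time, the measured TCP pose, the force and the opening at its end, in the units of the state.
- get_obs(): the state, without advancing time (a new reading comes with each control period).
- snapshot(name): name is "scene" or "top"; returns a dict with "frame" (384x512x3 uint8, red, green, blue), "z_map" (384x512 float32, m along the optical axis (not along the pixel's ray), 0 where there is no reading), "mtx" (3x3 intrinsics, pixels), "D" ([k1, k2, p1, p2, k3] as OpenCV has them; the pictures are not rectified), "camera_from_world" (4x4, takes a point from world to camera coordinates). Camera axes: x right, y up, looking along -z (the intrinsics and any distortion apply to the point x, -y, -z); pixel columns grow to the right and rows downward; lengths in m; the calibration is good to about 2 mm. A picture is of the moment at which its call begins.
- close_job(): hands the job in, once; it reports no verdict.
The state is a dict: "clock": time; "joint_pos": joint angles; "qvel": joint speeds; "tau": joint torques, N m; "tool_pos": TCP position; "orientation": TCP orientation; "force": force on the tool from outside, world axes, zero at the start; "moment": the same for the moment, N m; "opening": finger opening in m.
Only numpy, scipy, OpenCV 4.12 (cv2) and the standard library are available. Lean on these libraries where they do the work, as an engineer would, in place of code of your own. Each camera call takes 0.05 s, during which the arm holds its last target.

## Working session

There is one attempt and no reset: what is moved stays moved. The work goes in short steps, Python scripts to look and compute and a tool call to move; the robot and the scene stay as the last step left them, time stands still between calls to the robot, and variables do not carry over. Pictures are saved under pics/ and viewed, and the job is handed in when it is done.

Besides the shell and the picture viewer there is one more tool, called after "Emit:" in YAML: its name, and indented under it one key for each argument. play_rows: Moves the arm, as the interface text tells. Its arguments: {"type":"object","properties":{"series":{"type":"array"}},"required":["series"]}

```bash
mkdir -p pics; ls; python3 - <<'E'
from plant import get_obs, snapshot
import cv2,numpy as np
print(get_obs())
for n in("scene","top"):
    s=snapshot(n); np.savez(f"{n}0.npz",**s)
    cv2.imwrite(f"pics/{n}0.png",cv2.resize(s["frame"][:,:,::-1],(800,600)))
    print(n,s["mtx"],s["D"],s["camera_from_world"])
E
```

```text
pics
{'clock': 0.0, 'joint_pos': array([-5.72896698e+01,  2.05908820e+01,  6.33053215e-01, -2.05707663e-02,
       -7.01392784e+01, -1.65086771e+01]), 'qvel': array([-0.03672883, -0.01807851, -0.0800185 ,  0.00376792,  0.01981538,
       -0.02263016]), 'tau': array([-2.40064801e-03, -5.82717848e+01,  2.93063021e+01,  6.99699238e+00,
        7.01095909e-03, -1.50698093e-04]), 'tool_pos': array([ 0.18822228, -0.64780234,  0.29122198]), 'orientation': array([ 1.79901400e+02, -9.05606681e-03, -1.63805344e+02]), 'force': array([ 0.41095858, -0.31366792,  0.39003048]), 'moment': array([0.00588345, 0.01186468, 0.03634523]), 'opening': 0.08768550486526386}
scene [[483.09652142   0.         255.97523294]
 [  0.         483.09652142 186.54643129]
 [  0.           0.           1.        ]] [-0.04326646  0.          0.          0.          0.        ] [[ 0.89982261  0.43621254 -0.00615542 -0.49200767]
 [-0.29203084  0.61276562  0.73432709  0.11153309]
 [ 0.32409451 -0.65896655  0.67876788 -1.15573402]
 [ 0.          0.          0.          1.        ]]
top [[358.56598592   0.         258.61356103]
 [  0.         358.56598592 192.52873891]
 [  0.           0.           1.        ]] [-0.02671251  0.          0.          0.          0.        ] [[-0.02222512 -0.99968611  0.0115643   0.0082747 ]
 [ 0.98448898 -0.01987076  0.17431751 -0.55258459]
 [-0.174033    0.01525915  0.98462159 -0.67986717]
 [ 0.          0.          0.          1.        ]]
```

View pics/top0.png

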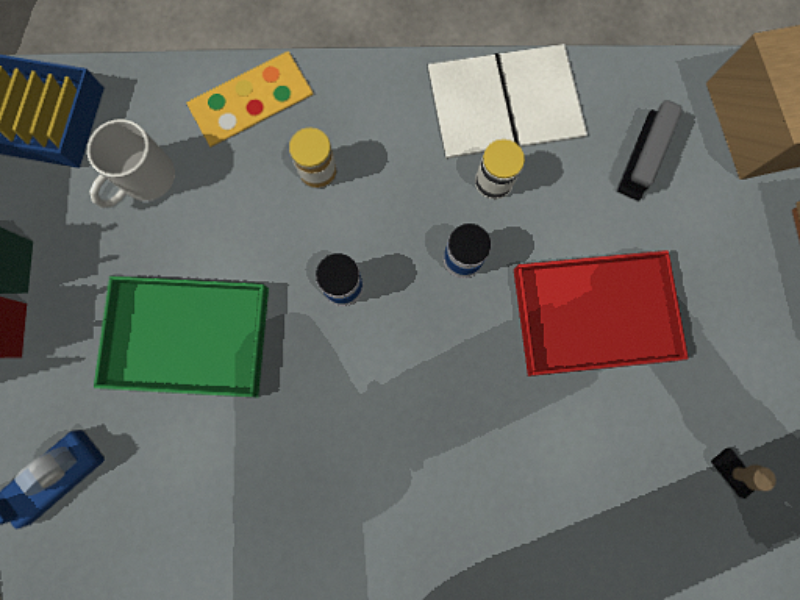

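View pics/scene0.png

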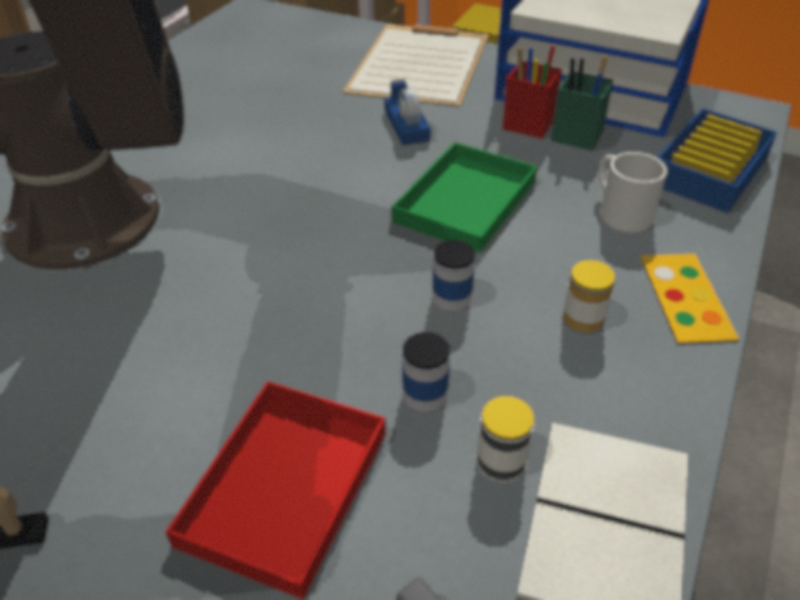

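The top picture shows two black lids at about (338,273) and (469,243). The green tray's rim corners are near (110,277), (266,284), (255,396) and (95,388), and the red tray's near (516,267), (669,252), (687,358) and (528,375). The yellow-lidded tins at (310,148) and (502,160) are to be left alone.

```bash
cat > h.py <<'E'
import numpy as np,cv2
def world(s,uv,z):
    uv=np.array(uv,float).reshape(-1,1,2)
    n=cv2.undistortPoints(uv,s["mtx"],s["D"]).reshape(-1,2)
    T=np.linalg.inv(s["camera_from_world"])
    d=np.c_[n[:,0],-n[:,1],-np.ones(len(n))]@T[:3,:3].T
    o=T[:3,3]
    return o+d*((z-o[2])/d[:,2])[:,None]
def cloud(s):
    H,W=s["z_map"].shape
    u,v=np.meshgrid(np.arange(W),np.arange(H))
    n=cv2.undistortPoints(np.stack([u,v],-1).reshape(-1,1,2).astype(float),s["mtx"],s["D"]).reshape(-1,2)
    Z=s["z_map"].reshape(-1,1)
    p=np.c_[n[:,0],-n[:,1],-np.ones(len(n))]*Z
    T=np.linalg.inv(s["camera_from_world"])
    w=p@T[:3,:3].T+T[:3,3]; w[Z[:,0]==0]=np.nan
    return w.reshape(H,W,3)
def blk(s): 
    return s["frame"].max(2)<45
E
python3 - <<'E'
from h import *
for n in("top","scene"):
    s=dict(np.load(f"{n}0.npz")); k=.64
    P=cloud(s); f=s["frame"].astype(int)
    print(n)
    if n=="top":
        for c in [(338,273),(469,243)]: print("lid",world(s,[(c[0]*k,c[1]*k)],.08))
        for q in ([(110,277),(266,284),(255,396),(95,388)],[(516,267),(669,252),(687,358),(528,375)]):
            w=world(s,np.array(q)*k,.03); print(w.round(3),w.mean(0),np.linalg.norm(np.diff(w,axis=0),axis=1))
    z=P[...,2]; m=(blk(s)&(z>.07)&(z<.09)&(abs(P[...,1])<.3)&(P[...,0]>.3)).astype(np.uint8)
    nl,L,st,c=cv2.connectedComponentsWithStats(m)
    for i in range(1,nl):
        if st[i,4]>60:
            q=P[L==i]; print("blob",st[i],c[i],q.mean(0).round(4),"mid",((q.min(0)+q.max(0))/2).round(4),np.ptp(q,axis=0).round(3), world(s,[c[i]],.08).round(4))
    for nm,a in(("green",1),("red",0)):
        o=[b for b in range(3) if b!=a]
        m=(f[...,a]>1.6*f[...,o].max(2))&(z>.022)&(z<.038)&(P[...,0]>.3)&(P[...,0]<.75)
        q=P[m][:,:2].astype(np.float32); print(nm,len(q),cv2.minAreaRect(q), np.nanmedian(z[m]))
        m=(f[...,a]>1.6*f[...,o].max(2))&(z<.02)&(P[...,0]>.3)&(P[...,0]<.75); print("floor z",np.nanmedian(z[m]))
E
```

```text
top
lid [[0.58412876 0.07902768 0.08      ]]
lid [[ 0.6198864  -0.08695939  0.08      ]]
[[0.596 0.391 0.03 ]
 [0.583 0.181 0.03 ]
 [0.435 0.192 0.03 ]
 [0.449 0.401 0.03 ]] [0.51564465 0.2911511  0.03      ] [0.21101208 0.14818921 0.20939582]
[[ 0.599 -0.156  0.03 ]
 [ 0.617 -0.368  0.03 ]
 [ 0.471 -0.377  0.03 ]
 [ 0.454 -0.164  0.03 ]] [ 0.53530479 -0.26639612  0.03      ] [0.21292107 0.14551657 0.21441058]
blob [287 143  27  26 532] [300.26691729 155.79511278] [ 0.6191 -0.087   0.0808] mid [ 0.6199 -0.0866  0.0809] [0.052 0.052 0.007] [[ 0.6193 -0.0871  0.08  ]]
blob [202 162  28  27 558] [215.6218638  175.15591398] [0.5832 0.0803 0.0807] mid [0.5837 0.0807 0.0807] [0.052 0.053 0.007] [[0.5833 0.0804 0.08  ]]
green 955 ((0.5170961022377014, 0.29419732093811035), (0.2096361368894577, 0.14934876561164856), 85.6100082397461) 0.029710240595683723
floor z 0.005678449909776839
red 1204 ((0.5190939903259277, 0.07677346467971802), (0.24007007479667664, 0.908353865146637), 9.233691215515137) 0.03010927310105077
floor z 0.005997348777957601
scene
blob [279 154  23  17 219] [289.00456621 162.46575342] [0.5829 0.0776 0.0807] mid [0.5846 0.0795 0.0805] [0.047 0.05  0.007] [[0.5827 0.0783 0.08  ]]
blob [259 215  26  21 265] [269.9509434  225.78867925] [ 0.6198 -0.094   0.0804] mid [ 0.6224 -0.0901  0.08  ] [0.046 0.046 0.007] [[ 0.6198 -0.0938  0.08  ]]
green 661 ((0.5179477334022522, 0.29481345415115356), (0.21522089838981628, 0.14838486909866333), 85.8671875) 0.027679989683667805
floor z 0.006790550329411393
red 1914 ((0.5180996060371399, 0.10182464122772217), (0.15458360314369202, 0.952214241027832), 3.2249646186828613) 0.02878014297577286
floor z 0.005184698557889722
```

```bash
python3 - <<'E'
from h import *
s=dict(np.load("top0.npz")); P=cloud(s); z=P[...,2]; f=s["frame"].astype(int)
m=(f[...,0]>1.6*f[...,1:].max(2))&(z>.022)&(z<.038)&(P[...,0]>.3)&(P[...,0]<.75)&(P[...,1]<-.1)&(P[...,1]>-.42)
print(cv2.minAreaRect(P[m][:,:2].astype(np.float32)))
m=((P[...,0]>.4)&(P[...,0]<.9)&(abs(P[...,1])<.5)&(z>.035)).astype(np.uint8)
nl,L,st,c=cv2.connectedComponentsWithStats(m)
for i in range(1,nl):
    if st[i,4]>30: q=P[L==i]; print(st[i],q.min(0).round(3),q.max(0).round(3))
for w,a in(((0.517,.294),-4.4),((.535,-.267),4.4)):
    t=np.radians(a); y=np.array([-np.sin(t),np.cos(t)])
    print(np.array(w)+.045*y,np.array(w)-.045*y)
E
```

```text
((0.5822063088417053, -0.26461371779441833), (0.24054011702537537, 0.21136212348937988), 4.323181629180908)
[ 459   19   51   91 2777] [ 0.731 -0.5    0.035] [ 0.892 -0.466  0.124]
[ 22  42  37  59 517] [0.767 0.437 0.035] [0.9   0.5   0.054]
[ 22  47  14  38 210] [0.8   0.483 0.035] [0.885 0.5   0.06 ]
[ 30  49  17  42 271] [0.791 0.459 0.035] [0.879 0.483 0.06 ]
[402  64  34  57 831] [ 0.707 -0.397  0.035] [ 0.833 -0.318  0.058]
[  56   76   50   57 1548] [0.691 0.323 0.035] [0.795 0.408 0.094]
[185  81  29  34 749] [0.728 0.09  0.035] [0.783 0.144 0.084]
[306  89  30  33 746] [ 0.707 -0.164  0.035] [ 0.761 -0.109  0.085]
[285 143  29  32 707] [ 0.592 -0.113  0.035] [ 0.647 -0.059  0.084]
[202 162  29  31 703] [0.556 0.054 0.036] [0.61  0.108 0.084]
[0.52045236 0.33886737] [0.51354764 0.24913263]
[ 0.53154764 -0.22213263] [ 0.53845236 -0.31186737]
```

Emit:
play_rows:
  series:
    - [100, -0.03, 0.02, 0, -4]
    - [100, -0.07, 0.05, 0, -12]
    - [100, -0.11, 0.08, 0, -20]
    - [100, -0.15, 0.11, 0, -28]
    - [100, -0.19, 0.14, 0, -36]
    - [100, -0.23, 0.168, 0, -44]
    - [100, -0.27, 0.197, 0, -52]
    - [100, -0.31, 0.226, 0, -60]
    - [100, -0.345, 0.252, 0, -67]
    - [100, -0.37, 0.27, 0, -73.8]

```text
clock: 1.1
tool_pos: [0.4695, -0.2833, 0.292]
orientation: [180.0, 0.0, -89.6]
force: [-0.6, -0.6, 0.5]
opening: 0.087
```

Emit:
play_rows:
  series:
    - [100, -0.04, -0.03, 0, 0]
    - [100, -0.08, -0.06, 0, 0]
    - [100, -0.12, -0.09, 0, 0]
    - [100, -0.155, -0.12, 0.0, 0]
    - [100, -0.18, -0.14, 0.015, 0]
    - [100, -0.197, -0.152, 0.03, 0]
    - [100, -0.197, -0.152, 0.05, 0]
    - [100, -0.197, -0.152, 0.07, 0]
    - [100, -0.197, -0.152, 0.08, 0]
    - [100, -0.197, -0.152, 0.08, 0]

```text
clock: 2.1
tool_pos: [0.6191, -0.089, 0.2102]
orientation: [179.8, -0.0, -90.0]
force: [-0.4, -0.0, 1.2]
opening: 0.0876
```

```bash
cat > look.py <<'E'
import sys,cv2,numpy as np
from plant import get_obs,snapshot
o=get_obs()
for k in("clock","tool_pos","orientation","force","opening"): print(k,np.round(o[k],4))
for n in sys.argv[2:]:
    s=snapshot(n); np.savez(f"{n}{sys.argv[1]}.npz",**s)
    cv2.imwrite(f"pics/{n}{sys.argv[1]}.png",cv2.resize(s["frame"][:,:,::-1],(800,600)))
E
python3 look.py 1 scene
```

```text
clock 2.1
tool_pos [ 0.6191 -0.089   0.2102]
orientation [ 1.797874e+02 -1.690000e-02 -9.003500e+01]
force [-0.4367 -0.0017  1.1719]
opening 0.0876
```

View pics/scene1.png

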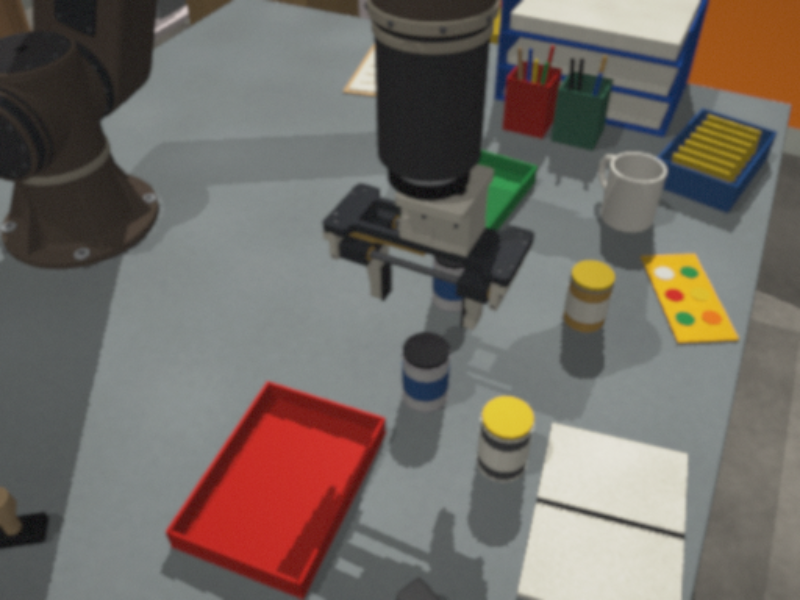

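The gripper hangs over tin B at (425,370) with its jaws along world x, clear of the yellow tin at (505,435). Lowering it now.

Emit:
play_rows:
  series:
    - [100, 0, 0, 0.02, 0]
    - [100, 0, 0, 0.05, 0]
    - [100, 0, 0, 0.08, 0]
    - [100, 0, 0, 0.105, 0]
    - [100, 0, 0, 0.115, 0]
    - [100, 0, 0, 0.115, 0]
    - [50, 0, 0, 0.115, 0]
    - [50, 0, 0, 0.115, 0]
    - [50, 0, 0, 0.115, 0]
    - [50, 0, 0, 0.115, 0]

```text
clock: 3.15
tool_pos: [0.6207, -0.0886, 0.0981]
orientation: [-179.9, 0.0, -90.0]
force: [0.1, 0.8, 0.4]
opening: 0.0612
```

Emit:
play_rows:
  series:
    - [30, 0, 0, 0, 0]
    - [30, 0, 0, 0, 0]
    - [30, 0, 0, 0, 0]
    - [30, 0, 0, 0, 0]
    - [30, 0, 0, 0, 0]
    - [30, 0, 0, 0, 0]

```text
clock: 3.75
tool_pos: [0.6204, -0.0886, 0.0977]
orientation: [-180.0, -0.0, -90.0]
force: [-2.3, 0.5, 6.5]
opening: 0.0546
```

Emit:
play_rows:
  series:
    - [20, 0, 0, 0, 0]
    - [20, 0, 0, -0.01, 0]
    - [20, 0, 0, -0.03, 0]
    - [20, 0, 0, -0.05, 0]
    - [20, 0, 0, -0.07, 0]
    - [20, 0, 0, -0.08, 0]
    - [20, 0, 0, -0.08, 0]
    - [20, 0, 0, -0.08, 0]
    - [20, 0, 0, -0.08, 0]
    - [20, 0, 0, -0.08, 0]

```text
clock: 4.75
tool_pos: [0.6198, -0.0887, 0.176]
orientation: [179.9, -0.0, -90.0]
force: [-0.3, -0.1, -1.4]
opening: 0.054
```

```bash
python3 look.py 2 scene; python3 - <<'E'
from plant import *
import numpy as np
for i in range(4):
    snapshot("top"); o=get_obs(); print(o["force"].round(2),o["moment"].round(3),o["tau"].round(2),o["clock"])
E
```

```text
clock 4.75
tool_pos [ 0.6198 -0.0887  0.176 ]
orientation [ 1.798918e+02 -9.000000e-03 -9.000780e+01]
force [-0.3422 -0.0781 -1.3764]
opening 0.054
[ 1.07 -0.66 -1.6 ] [0.004 0.087 0.039] [-1.000e-02 -5.627e+01  2.581e+01  6.240e+00  2.000e-02 -0.000e+00] 4.85
[ 0.01  0.89 -1.62] [-0.025  0.13  -0.025] [-0.000e+00 -5.620e+01  2.581e+01  6.240e+00  2.000e-02 -0.000e+00] 4.9
[-0.   -0.22 -1.19] [0.056 0.096 0.004] [-0.000e+00 -5.615e+01  2.582e+01  6.250e+00  2.000e-02  0.000e+00] 4.95
[-0.39 -0.18 -2.02] [ 0.024  0.126 -0.001] [-0.000e+00 -5.612e+01  2.583e+01  6.250e+00  2.000e-02  0.000e+00] 5.0
```

View pics/scene2.png

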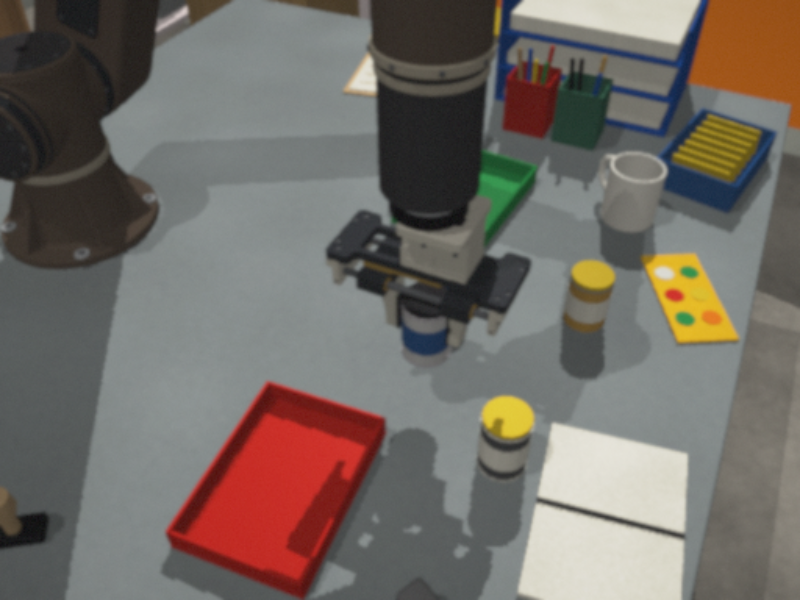

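B was lifted (wrist about −1.5 N against the at least 5 N a full tin would give), so it is light and goes in the red tray, in the slot at (0.5385, −0.312).

Emit:
play_rows:
  series:
    - [20, 0.01, 0.004, 0, 0]
    - [20, 0.035, 0.013, 0, 0]
    - [20, 0.065, 0.024, 0, 0]
    - [20, 0.095, 0.035, 0, 0]
    - [20, 0.125, 0.046, 0, 0]
    - [20, 0.155, 0.057, 0, 0]
    - [20, 0.185, 0.068, 0, 0]
    - [20, 0.21, 0.077, 0, 0]
    - [20, 0.2235, 0.0815, 0, 0]
    - [20, 0.2235, 0.0815, 0, 0]

```text
clock: 6.0
tool_pos: [0.5378, -0.314, 0.1771]
orientation: [180.0, -0.0, -90.1]
force: [-0.1, 0.1, -1.2]
opening: 0.0544
```

Emit:
play_rows:
  series:
    - [20, 0, 0, 0.0, 0]
    - [20, 0, 0, 0.02, 0]
    - [20, 0, 0, 0.04, 0]
    - [20, 0, 0, 0.055, 0]
    - [20, 0, 0, 0.065, 0]
    - [20, 0, 0, 0.07, 0]
    - [20, 0, 0, 0.074, 0]
    - [20, 0, 0, 0.074, 0]
    - [20, 0, 0, 0.074, 0]

```text
clock: 6.9
tool_pos: [0.5392, -0.3122, 0.1037]
orientation: [-179.9, -0.0, -90.0]
force: [-0.2, 0.3, -1.5]
opening: 0.0542
```

```bash
python3 look.py 3 scene top
```

```text
clock 6.9
tool_pos [ 0.5392 -0.3122  0.1037]
orientation [-1.799482e+02 -1.590000e-02 -8.998620e+01]
force [-0.161   0.2525 -1.4666]
opening 0.0542
```

View pics/scene3.png

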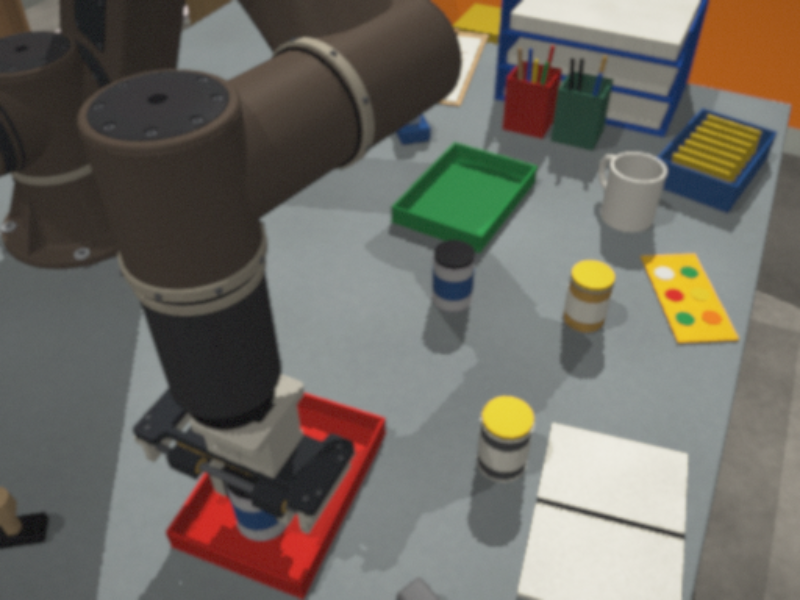

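The tin, at about (258,520), is inside the red walls and just above the floor. I'll lower it the last millimetre or so and let go.

Emit:
play_rows:
  series:
    - [20, 0, 0, 0.0008, 0]
    - [20, 0, 0, 0.0015, 0]
    - [20, 0, 0, 0.0015, 0]
    - [75, 0, 0, 0.0015, 0]
    - [100, 0, 0, 0.0015, 0]
    - [100, 0, 0, 0.0015, 0]
    - [100, 0, 0, 0.0015, 0]
    - [100, 0, 0, 0.0015, 0]
    - [100, 0, 0, 0.0015, 0]
    - [100, 0, 0, 0.0015, 0]

```text
clock: 8.0
tool_pos: [0.5388, -0.3121, 0.1016]
orientation: [180.0, 0.0, -90.0]
force: [-0.5, -0.2, 0.2]
opening: 0.0876
```

Emit:
play_rows:
  series:
    - [100, 0, 0, -0.015, 0]
    - [100, 0, 0, -0.04, 0]
    - [100, 0, 0, -0.07, 0]
    - [100, 0, 0, -0.1, 0]
    - [100, -0.02, 0, -0.11, 0]
    - [100, -0.055, -0.005, -0.11, 0]
    - [100, -0.095, -0.01, -0.11, 0]
    - [100, -0.135, -0.015, -0.11, 0]
    - [100, -0.175, -0.02, -0.11, 0]
    - [100, -0.2, -0.02, -0.11, 0]

```text
clock: 9.0
tool_pos: [0.5592, -0.1098, 0.2119]
orientation: [-180.0, 0.0, -89.9]
force: [-0.1, -0.9, -0.5]
opening: 0.0879
```

Emit:
play_rows:
  series:
    - [100, -0.03, -0.004, 0, 0]
    - [100, -0.07, -0.009, 0, 0]
    - [100, -0.11, -0.014, 0, 0]
    - [100, -0.145, -0.019, 0, 0]
    - [100, -0.175, -0.023, 0, 0]
    - [100, -0.192, -0.0255, 0, 0]
    - [100, -0.192, -0.0255, 0, 0]
    - [100, -0.192, -0.0255, 0.02, 0]

```text
clock: 9.8
tool_pos: [0.5856, 0.0804, 0.1938]
orientation: [-179.8, 0.1, -89.9]
force: [-0.3, 0.2, 0.1]
opening: 0.0878
```

```bash
python3 look.py 4 scene top
```

```text
clock 9.8
tool_pos [0.5856 0.0804 0.1938]
orientation [-1.797515e+02  7.370000e-02 -8.991750e+01]
force [-0.3071  0.2016  0.0571]
opening 0.0878
```

View pics/scene4.png

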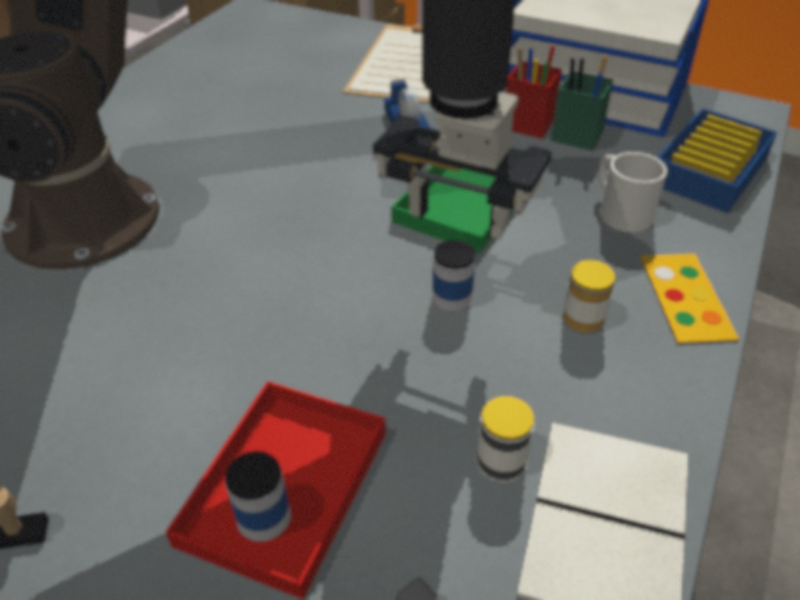

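Tin B stands upright in the red tray at (258,495). The gripper is over tin A at (453,275). Commanded z is about 0.1915, so I need to go down 0.0945.

Emit:
play_rows:
  series:
    - [100, 0, 0, 0.02, 0]
    - [100, 0, 0, 0.05, 0]
    - [100, 0, 0, 0.08, 0]
    - [100, 0, 0, 0.0945, 0]
    - [100, 0, 0, 0.0945, 0]
    - [50, 0, 0, 0.0945, 0]
    - [40, 0, 0, 0.0945, 0]
    - [20, 0, 0, 0.0945, 0]
    - [20, 0, 0, 0.0945, 0]
    - [20, 0, 0, 0.0945, 0]

```text
clock: 10.9
tool_pos: [0.5843, 0.0799, 0.0978]
orientation: [-180.0, 0.0, -90.0]
force: [-1.9, 0.2, 5.7]
opening: 0.0543
```

Emit:
play_rows:
  series:
    - [20, 0, 0, 0, 0]
    - [20, 0, 0, 0, 0]
    - [20, 0, 0, 0, 0]
    - [20, 0, 0, 0, 0]
    - [20, 0, 0, 0, 0]
    - [20, 0, 0, 0, 0]

```text
clock: 11.5
tool_pos: [0.5843, 0.0799, 0.0978]
orientation: [-180.0, 0.0, -90.0]
force: [-3.1, -0.3, 6.7]
opening: 0.0543
```

Emit:
play_rows:
  series:
    - [20, 0, 0, -0.005, 0]
    - [20, 0, 0, -0.015, 0]
    - [20, 0, 0, -0.03, 0]
    - [20, 0, 0, -0.05, 0]
    - [20, 0, 0, -0.07, 0]
    - [20, 0, 0, -0.08, 0]
    - [20, 0, 0, -0.08, 0]
    - [20, 0, 0, -0.08, 0]
    - [20, 0, 0, -0.08, 0]
    - [20, 0, 0, -0.08, 0]

```text
clock: 12.5
tool_pos: [0.5838, 0.0797, 0.1761]
orientation: [179.9, -0.0, -90.0]
force: [-0.1, 0.2, -1.5]
opening: 0.0541
```

```bash
python3 look.py 5 scene; python3 - <<'E'
from plant import *
for i in range(4):
    snapshot("top"); o=get_obs(); print(o["force"].round(2),o["moment"].round(3),o["tau"].round(2),o["clock"])
E
```

```text
clock 12.5
tool_pos [0.5838 0.0797 0.1761]
orientation [ 1.799024e+02 -3.860000e-02 -9.000350e+01]
force [-0.0774  0.2036 -1.4551]
opening 0.0541
[-0.18  1.18 -1.37] [0.006 0.088 0.023] [-1.000e-02 -5.147e+01  2.524e+01  6.120e+00 -1.000e-02 -0.000e+00] 12.6
[-0.33  0.72 -1.78] [-0.012  0.091 -0.063] [-0.000e+00 -5.140e+01  2.524e+01  6.120e+00 -1.000e-02 -0.000e+00] 12.65
[-0.22  0.86 -1.37] [ 0.078  0.077 -0.004] [ -0.   -51.35  25.24   6.12  -0.    -0.  ] 12.7
[-0.99  0.47 -1.05] [ 0.035  0.095 -0.034] [ -0.   -51.32  25.25   6.12  -0.    -0.  ] 12.75
```

View pics/scene5.png

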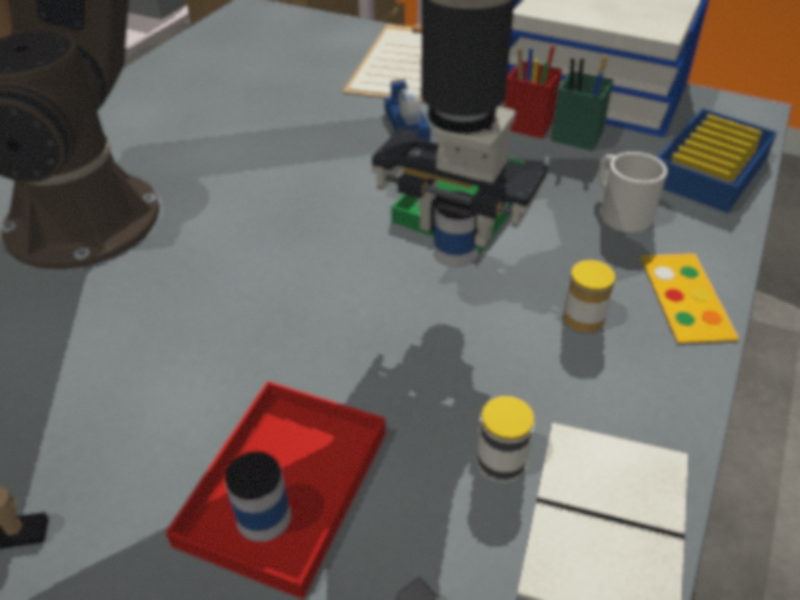

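A is also lifted clear and reads about −1.4 N, so it is light too. It goes in the red tray's near slot at (0.5315, −0.222).

Emit:
play_rows:
  series:
    - [20, 0.01, 0.002, 0, 0]
    - [20, 0.035, 0.006, 0, 0]
    - [20, 0.07, 0.012, 0, 0]
    - [20, 0.105, 0.018, 0, 0]
    - [20, 0.14, 0.024, 0, 0]
    - [20, 0.175, 0.03, 0, 0]
    - [20, 0.21, 0.036, 0, 0]
    - [20, 0.245, 0.042, 0, 0]
    - [20, 0.275, 0.048, 0, 0]
    - [20, 0.295, 0.051, 0, 0]

```text
clock: 13.75
tool_pos: [0.5321, -0.2175, 0.1772]
orientation: [180.0, -0.0, -90.1]
force: [0.9, 0.1, -1.1]
opening: 0.0544
```

Emit:
play_rows:
  series:
    - [20, 0.007, 0.0015, 0.0, 0]
    - [20, 0.007, 0.0015, 0.0, 0]
    - [20, 0.007, 0.0015, 0.02, 0]
    - [20, 0.007, 0.0015, 0.04, 0]
    - [20, 0.007, 0.0015, 0.055, 0]
    - [20, 0.007, 0.0015, 0.065, 0]
    - [20, 0.007, 0.0015, 0.071, 0]
    - [20, 0.007, 0.0015, 0.0745, 0]
    - [20, 0.007, 0.0015, 0.0755, 0]
    - [20, 0.007, 0.0015, 0.0755, 0]

```text
clock: 14.75
tool_pos: [0.5319, -0.2218, 0.1028]
orientation: [-180.0, -0.0, -90.0]
force: [-2.5, 2.4, 5.3]
opening: 0.0547
```

```bash
python3 look.py 6 scene
```

```text
clock 14.75
tool_pos [ 0.5319 -0.2218  0.1028]
orientation [-1.799669e+02 -5.000000e-04 -8.996950e+01]
force [-2.4581  2.4274  5.2789]
opening 0.0547
```

View pics/scene6.png

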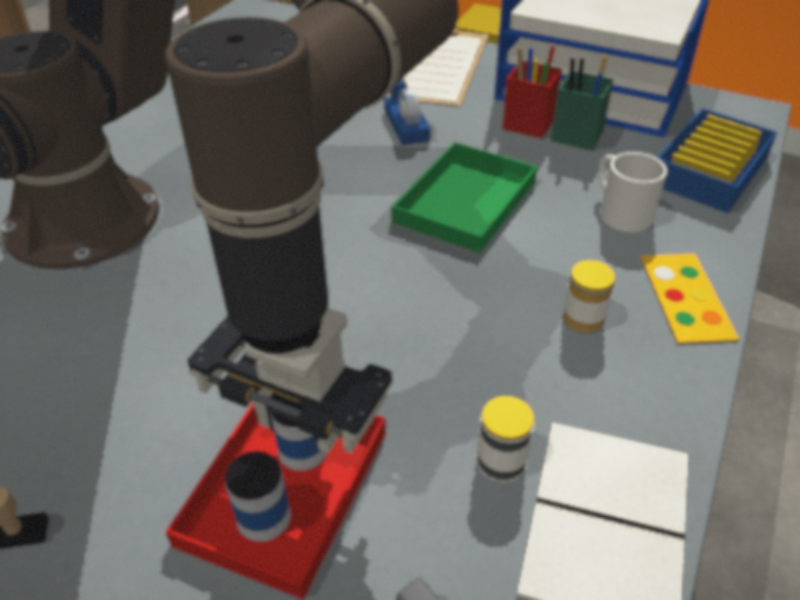

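Tin A at (298,445) sits inside the tray, touching the floor with 5 N up. Tin B at (258,495) is undisturbed. Releasing and retreating.

Emit:
play_rows:
  series:
    - [70, 0, 0, 0, 0]
    - [100, 0, 0, 0, 0]
    - [100, 0, 0, 0, 0]
    - [100, 0, 0, 0, 0]
    - [100, 0, 0, 0, 0]
    - [100, 0, 0, -0.015, 0]
    - [100, 0, 0, -0.045, 0]
    - [100, 0, 0, -0.085, 0]
    - [100, 0, 0, -0.12, 0]
    - [100, 0, 0, -0.14, 0]

```text
clock: 15.8
tool_pos: [0.5326, -0.2224, 0.2449]
orientation: [-179.8, -0.1, -90.0]
force: [-0.1, -1.0, -0.2]
opening: 0.0875
```

Emit:
play_rows:
  series:
    - [100, -0.03, 0, 0, 0]
    - [100, -0.07, 0, 0, 0]
    - [100, -0.11, 0, 0, 0]
    - [100, -0.15, 0, 0, 0]
    - [100, -0.18, 0, 0, 0]
    - [100, -0.2, 0, 0, 0]
    - [100, -0.2, 0, 0, 0]
    - [100, -0.2, 0, 0, 0]

```text
clock: 16.6
tool_pos: [0.5317, -0.0219, 0.2416]
orientation: [180.0, -0.0, -89.9]
force: [-0.5, -0.8, 0.6]
opening: 0.088
```

```bash
python3 look.py 7 scene top; python3 - <<'E'
from h import *
s=dict(np.load("top7.npz")); P=cloud(s); z=P[...,2]
m=((P[...,0]>.4)&(P[...,0]<.66)&(P[...,1]<-.13)&(P[...,1]>-.42)&(z>.078)&(z<.1)).astype(np.uint8)
nl,L,st,c=cv2.connectedComponentsWithStats(m)
for i in range(1,nl):
    if st[i,4]>30: q=P[L==i]; print(st[i],q.mean(0),np.median(q[:,2]),q[:,2].std())
E
```

```text
clock 16.6
tool_pos [ 0.5317 -0.0219  0.2416]
orientation [ 1.799921e+02 -4.100000e-03 -8.992680e+01]
force [-0.5006 -0.8269  0.554 ]
opening 0.088
[402 180  29  28 637] [ 0.53838408 -0.3083696   0.08542186] 0.08568568862940718 0.001855237213495807
[357 184  29  29 632] [ 0.53136945 -0.21970777  0.08550987] 0.0857340644531176 0.001838769708394449
```

View pics/scene7.png

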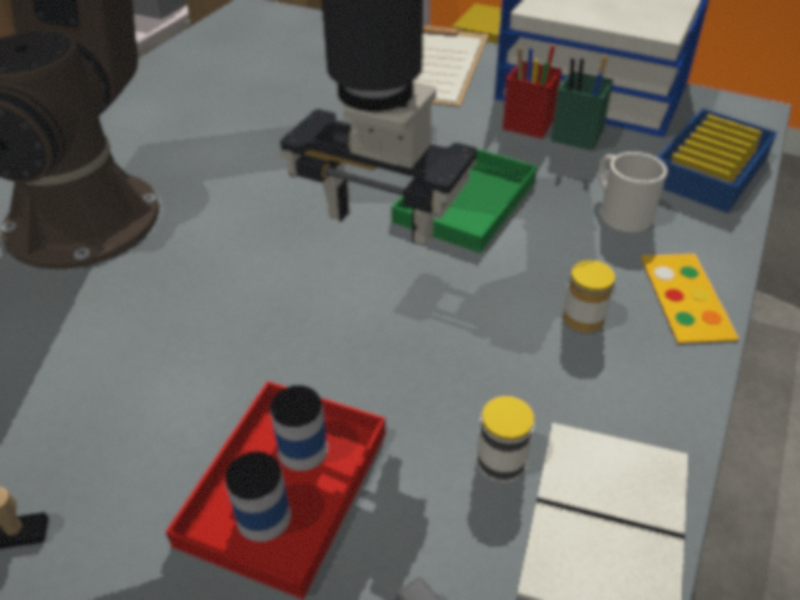

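View pics/top7.png

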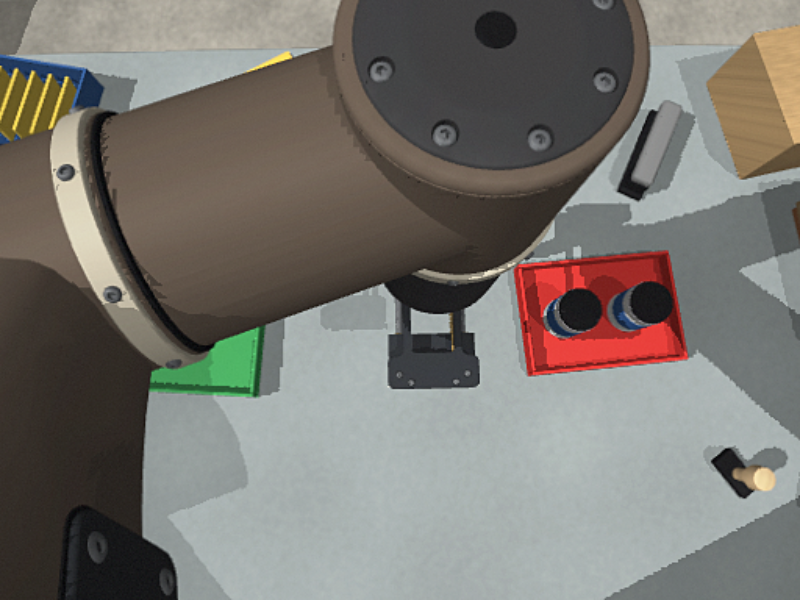

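Both tins stand upright in the red tray: lids at (298,405) and (253,475) in the scene picture, and (577,310) and (645,304) from above. Their tops measure z = 0.0857, as they should for tins flat on the tray floor. The gripper is clear of everything.

```bash
python3 -c "
from plant import close_job
print(close_job())"
```

```text
the job is handed in; nothing more can be done
None
```

Both tins turned out to be used up, so both now stand upright in the red tray, released, and the green tray is empty. I lifted each one about 80 mm, and the wrist read roughly −1.5 N for tin B and −1.4 N for tin A. A full tin would have read at least 5 N.

In the last pictures the tins stand about 89 mm apart with their lids level at about 0.0855 m, as expected on the tray floor. The open gripper is clear of them, and I left the yellow-lidded tins alone. The job was handed in at about 17 s.

No check failed. The two cameras put tin B's starting point a few millimetres apart in y. I used the top camera's figure, and the grasp closed normally at the expected 54 mm.

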